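# First in, first out in the lock drawer

## Robot

A 6-joint arm with a two-finger parallel gripper is mounted at the origin on the work surface. World frame = base frame: x ahead of the robot, y to its left, z up, the work surface at z = 0. Lengths are in m, angles in rad, forces in N, time in s.
With the tool pointing down it reaches from about 0.3 to 0.775 m from the base axis. Payload 14.6 kg.
Tool frame: the origin (TCP) lies at the very end of the fingers, on their centre line; the grasp point (between the pads) lies 19 mm behind it (ctrl.grasp_offset is the distance from the TCP to the grasp point, in m); x points along the fingers, y is the direction in which the jaws open and shut, and the axes are right-handed (so a half turn about x gives the same grasp; the last joint's range is limited). The gripper opens to 94 mm and grips with 3 to 60 N. Pads are 16 mm wide; open, the fingers measure 119 mm over their backs; the gripper's body (75 mm by 177 mm) begins 78 mm behind the grasp point.
Start: joints at [-1.405, 0.3, 1.521, -0, 1.321, -0.067], TCP at [0.127, -0.535, 0.205] pointing down, gripper open.
Joint ranges: [-3.03, 3.03], [-0.79, 2.21], [0.23, 2.52], [-1.04, 4.18], [0, 3.07], [-2.55, 2.55]. Speed limits (rad/s): [2.22, 2.22, 2.57, 3.14, 3.14, 3.14].

## Interface

Orientations are given as [roll, pitch, yaw] about the fixed x, y, z axes, in that order (R = Rz(yaw) Ry(pitch) Rx(roll)).
In Python, from station import ctrl gives the robot as it stands. The module is installed in compiled form; this text tells all that it offers.
- The arm moves only by the tool send_rows, never from a script. Its argument "rows" is a list that holds one entry, the list of rows, each a list of 4 numbers: the shift along the world's x, y, z in mm, then the turn about the world's z in rad. A call has 1 to 12 rows; each row shifts and turns the commanded pose from where the row before left it; what a row does not reach is not made up. A row lasts 1/10 s, in which the tool goes at most 50 mm and 8.59 degrees, less where a joint would pass 70% of its speed; a pose out of reach is approached as far as the arm can. A call is refused whole if a number of a shift passes 50 or a number of a turn 0.15, either way. A call with a gripper value outside its range is refused whole. "grip" is the gripper's target within -1 to 1 (shut at 1, half-way at 0, fully open at -1), set as the call begins (left out, the last holds). The fingers move at their own pace and stop on an object; "newtons" is the grip in N (left out, the last holds). Time passes only in rows, so rows that do not move let the fingers close. It gives the time, the measured TCP pose, the force and the opening at its end, in the units of the state.
- ctrl.get_obs(): the state, without advancing time (a new reading comes with each control period).
- ctrl.camera(name): name is "scene" or "side" or "wrist"; returns (picture, depth): 420x560x3 uint8, red, green, blue; 420x560 float32, m along the optical axis (not along the pixel's ray), 0 where there is no reading.
- ctrl.camera_params(name): a dict with "vertical_fov" (degrees; the focal length in pixels is half the picture's height over the tangent of half this angle, whatever the lens; pixels are square), "cx", "cy" (the principal point, pixels), "cam_to_world" (4x4, takes a point from camera to world coordinates); the wrist camera has in their place "mount" (4x4, takes a point from camera to tool coordinates, whose origin is the TCP and whose axes are the tool frame's). Camera axes: x right, y up, looking along -z (the intrinsics and any distortion apply to the point x, -y, -z); pixel columns grow to the right and rows downward; lengths in m; the calibration is good to about 2 mm. A picture is of the moment at which its call begins: read the wrist's pose just before it. camera_params takes no time and is no camera call.
- ctrl.hand_in(): hands the job in, once; it reports no verdict.
The state is a dict: "time_s": time; "qpos": joint angles; "joint_vel": joint speeds; "tau": joint torques, N m; "ee_pos": TCP position; "eef_rot": TCP orientation; "force": force on the tool from outside, world axes, zero at the start; "moment": the same for the moment, N m; "grip_width": finger opening in m.
Only numpy, scipy, OpenCV 4.12 (cv2) and the standard library are available. Lean on these libraries where they do the work, as an engineer would, in place of code of your own. Each camera call takes 0.05 s, during which the arm holds its last target.

## Task

Put the delivery away in the open counter drawer, first in, first out: in the padlock lane and in the cylinder lane, bring the old piece right up to the front of its lane (the end nearest you), then put the new one of the same kind close behind it, the padlocks lying flat and lengthwise. Stand the white tub upright right at the front of the empty lane, so that the front row is full. Keep everything in the middle of its lane, set things down rather than dropping them, and leave the oil bottle and the centre punch undisturbed.

Things in the scene. Friction and masses are not known exactly. Their poses are not given: they have to be found in the camera images.
- padlock_old: old bronze padlock: the one in a drawer lane, towards the back, shackle to the back; it marks the padlock lane. Lies flat, 72 long (x) x 50 wide (y) x 24 thick, origin under the middle of its length; solid body 40 long from x = -36 to +4 mm (middle at -16 mm; grip it there across the 50 mm), 8 mm steel shackle on to x = +36 mm. 0.4 kg.
- padlock_new: new bronze padlock: the one on the bench (z = 0) beside the drawer, turned up to 45 degrees from x. Lies flat, 72 long (x) x 50 wide (y) x 24 thick, origin under the middle of its length; solid body 40 long from x = -36 to +4 mm (middle at -16 mm; grip it there across the 50 mm), 8 mm steel shackle on to x = +36 mm. 0.4 kg.
- cylinder_old: old lock cylinder: the one in a drawer lane, towards the back; it marks the cylinder lane. Satin nickel, plain round, stands on end with the keyway up, 34 in diameter x 38 tall; origin at the centre of its underside, z up. 0.16 kg.
- cylinder_new: new lock cylinder: the one on the bench (z = 0) beside the drawer. Like the old one: satin nickel, stands on end, 34 in diameter x 38 tall; origin at the centre of its underside, z up. 0.16 kg.
- tub: white plastic key shaker tub with a lid, closed, standing on the bench (z = 0); 60 in diameter and straight up to 43 mm, lid 56 in diameter, 54 tall in all; origin at the centre of its underside, z up. 0.14 kg.
- lane_padlock: black plastic lane tray in the open drawer, holds the old padlock at the start; one of three alike, fixed side by side 110 mm apart in shuffled order. 200 long (x, from the front end near the robot to the back) x 106 wide (y) x 10 high, walls and floor 3 mm thick; origin at the centre of its underside: inner front wall at x = -97 mm, inner floor at z = 3 mm.
- lane_cylinder: lane tray that holds the old cylinder at the start; sizes and axes as lane_padlock. The drawer is fixed: its front board stands 2 mm before the trays, 18 thick, top 54 above the trays' undersides; its sides are 37 high above them, 65 mm from the middle line of an outer lane.
- lane_tub: lane tray that is empty at the start, for the tub; sizes and axes as lane_padlock. The counter top, 105 above the bench, overhangs the drawer: its lip is 23 to 53 mm behind the trays' back ends.
- oil_bottle: bystander, not to be disturbed: blue plastic oil bottle with a red nozzle, standing on the bench among the delivery, 38 in diameter, 120 tall; origin at the centre of its underside.
- punch: bystander, not to be disturbed: steel centre punch, 121 long, 10 thick, lying on the counter top (105 above the bench) behind the drawer; origin under its middle, x along it.
Not all that is in view belongs to the job. Several things have the shape of the tub; the one meant has the colours described above.

How it is judged:
By the outcome, as a careful person would: the job done as asked, in the order asked, and still so for the second after the job is handed in, with the robot touching nothing.
It also fails if it takes over 118 s, if anything falls off the work surface, if the arm or the gripper's body presses on something with over 40 N, if the wrist force passes 120 N, or if a joint passes its speed limit or range.

## Working session

There is one attempt and no reset: what is moved stays moved. The work goes in short steps, Python scripts to look and compute and a tool call to move; the robot and the scene stay as the last step left them, time stands still between calls to the robot, and variables do not carry over. Pictures are saved under pics/ and viewed, and the job is handed in when it is done.

Besides the shell and the picture viewer there is one more tool, called after ">>>" as name([rows], argument=value, ...), one row to a line, values as JSON. send_rows: Moves the arm, as the interface text tells. Its arguments: {"type":"object","properties":{"rows":{"type":"array"},"grip":{"type":"number"},"newtons":{"type":"number"}},"required":["rows"]}

```bash
mkdir -p pics; ls
python3 - <<'E'
from station import ctrl
import cv2,numpy as np
o=ctrl.get_obs()
print(o)
for n in ("scene","side","wrist"):
    im,d=ctrl.camera(n)
    cv2.imwrite(f"pics/{n}0.png",im[:,:,::-1]); np.save(f"pics/{n}0.npy",d)
    p=ctrl.camera_params(n); print(n,p, d.min(),d.max())
E
```

```text
pics
{'time_s': 0.0, 'qpos': array([-1.40459373e+00,  3.00441916e-01,  1.52158248e+00,  7.86689942e-06,
        1.32068057e+00, -6.66149236e-02]), 'joint_vel': array([ 7.75787414e-04,  7.52146360e-04, -3.16910632e-05,  9.34773802e-04,
       -7.50633790e-04, -3.90475292e-04]), 'tau': array([ 1.81740354e-03, -5.31806874e+01, -3.52732480e+01,  7.09049497e-02,
        2.44153087e-02, -1.02508207e-04]), 'ee_pos': array([ 0.12684438, -0.53490829,  0.20490174]), 'eef_rot': array([-1.64426166,  1.56968398,  1.73014656]), 'force': array([-0.85749976, -0.02683867,  0.64345873]), 'moment': array([ 0.00437905,  0.00592761, -0.02844468]), 'grip_width': 0.09405159440642319}
scene {'vertical_fov': 46.91306954846901, 'cx': 277.86067404648804, 'cy': 202.82307888432328, 'cam_to_world': array([[-0.29404088, -0.78991902,  0.53811514,  1.16429954],
       [ 0.95575574, -0.23804127,  0.17282164,  0.21847778],
       [-0.00842149,  0.56512326,  0.8249635 ,  1.00425101],
       [ 0.        ,  0.        ,  0.        ,  1.        ]])} 0.0 3.027688
side {'vertical_fov': 57.533135029562644, 'cx': 279.61351532624514, 'cy': 216.10639250867447, 'cam_to_world': array([[-0.98000586,  0.13546875, -0.14572826,  0.44958003],
       [-0.19828844, -0.72546992,  0.65907139,  0.63050216],
       [-0.01643789,  0.67479005,  0.73782666,  0.7906664 ],
       [ 0.        ,  0.        ,  0.        ,  1.        ]])} 0.0 3.287846
wrist {'vertical_fov': 62.83475862815273, 'cx': 286.7247096122755, 'cy': 210.6857892968347, 'mount': array([[ 4.70184384e-04,  2.55113528e-01, -9.66910992e-01,
        -1.79788692e-01],
       [ 9.99998409e-01, -1.78358635e-03,  1.56856532e-05,
        -8.01775256e-04],
       [-1.72056763e-03, -9.66909462e-01, -2.55113960e-01,
        -7.32162147e-02],
       [ 0.00000000e+00,  0.00000000e+00,  0.00000000e+00,
         1.00000000e+00]])} 0.0 0.4746655
```

View pics/scene0.png

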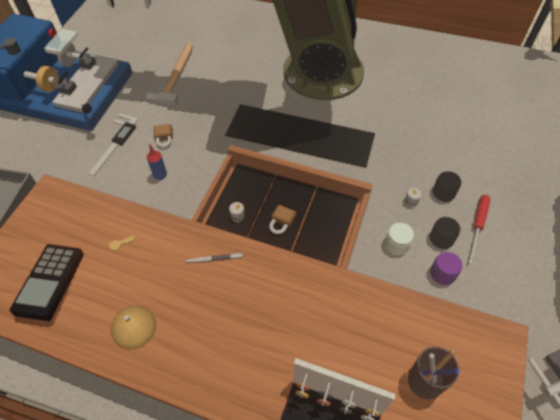

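View pics/side0.png

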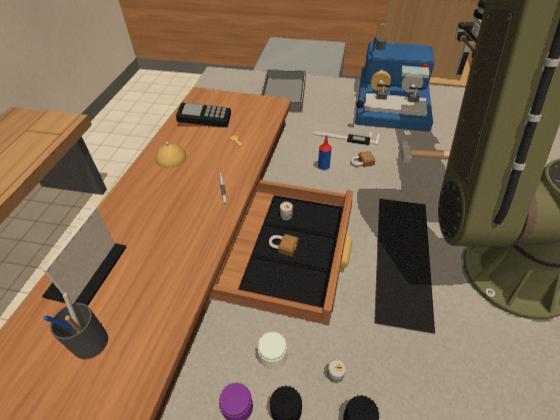

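View pics/wrist0.png

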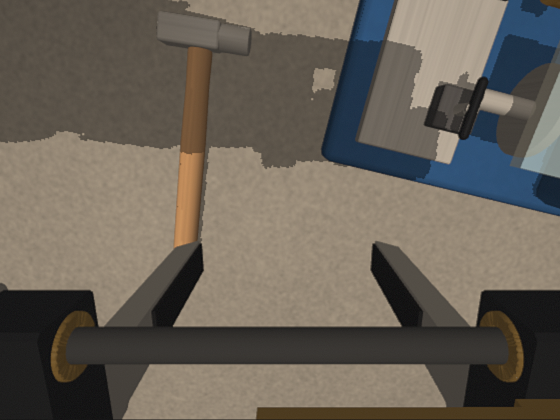

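```bash
cat > h.py <<'E'
import numpy as np,cv2
from station import ctrl
W,H=560,420
def P(n):
    p=ctrl.camera_params(n); f=H/2/np.tan(np.radians(p["vertical_fov"])/2); return p,f
def T_tool():
    from scipy.spatial.transform import Rotation as R
    o=ctrl.get_obs(); T=np.eye(4); T[:3,:3]=R.from_euler('xyz',o["eef_rot"]).as_matrix(); T[:3,3]=o["ee_pos"]; return T
def c2w(n,T=None):
    p,f=P(n)
    return p["cam_to_world"] if n!="wrist" else (T if T is not None else T_tool())@p["mount"]
def ray(n,u,v,T=None):
    p,f=P(n); M=c2w(n,T)
    d=np.array([(u-p["cx"])/f,-(v-p["cy"])/f,-1.0]); return M[:3,3],M[:3,:3]@d
def onz(n,u,v,z,T=None):
    o,d=ray(n,u,v,T); return o+d*(z-o[2])/d[2]
def cloud(n,D,T=None):
    p,f=P(n); M=c2w(n,T); v,u=np.mgrid[0:D.shape[0],0:D.shape[1]]
    c=np.stack([(u-p["cx"])/f*D,-(v-p["cy"])/f*D,-D],-1); return c@M[:3,:3].T+M[:3,3]
def proj(n,X,T=None):
    p,f=P(n); M=np.linalg.inv(c2w(n,T)); c=M[:3,:3]@np.asarray(X)+M[:3,3]; return p["cx"]+f*c[0]/-c[2], p["cy"]-f*c[1]/-c[2]
E
python3 - <<'E'
from h import *
a=cv2.imread("pics/scene0.png"); b=cv2.imread("pics/side0.png")
c=np.hstack([cv2.resize(a[90:290,130:330],(400,400),interpolation=2),cv2.resize(a[150:300,360:510],(400,400),interpolation=2)])
cv2.imwrite("pics/c1.png",c)
c=np.hstack([cv2.resize(b[130:320,210:400],(400,400),interpolation=2),cv2.resize(b[310:420,210:400],(400,232),interpolation=2)if 0 else cv2.resize(b[230:420,210:400],(400,400),interpolation=2)])
cv2.imwrite("pics/c2.png",c)
D={n:np.load(f"pics/{n}0.npy") for n in("scene","side")}
C={n:cloud(n,D[n]) for n in D}
for n,pts in (("scene",dict(tub=(400,233),cyln=(413,192),padn=(163,130),bottle=(153,148),cylo=(236,207),pado=(284,214),b1=(447,181),b2=(445,228),pur=(447,262),bench=(380,90),floorT=(330,220),floorP=(290,240),floorC=(235,225),counter=(200,320),front=(300,170),punch=(215,259))),
 ("side",dict(tub=(272,342),cyln=(337,368),padn=(368,158),bottle=(325,145),cylo=(286,207),pado=(288,243),floorT=(280,285),floorP=(320,250),floorC=(320,215),counter=(150,230),bench=(360,330)))):
    for k,(u,v) in pts.items(): print(n,k,C[n][v,u].round(4))
E
```

```text
scene tub [0.5468 0.3098 0.0585]
scene cyln [0.4112 0.3232 0.0424]
scene padn [ 0.3819 -0.3618  0.021 ]
scene bottle [ 4.342e-01 -3.722e-01  1.000e-04]
scene cylo [ 0.5874 -0.0705  0.0588]
scene pado [0.5634 0.0404 0.0423]
scene b1 [0.3651 0.3962 0.0563]
scene b2 [0.5011 0.4064 0.0544]
scene pur [0.5891 0.4196 0.0562]
scene bench [0.0317 0.1801 0.0006]
scene floorT [0.5312 0.1467 0.0156]
scene floorP [0.6152 0.0706 0.0206]
scene floorC [ 0.6117 -0.0678  0.0172]
scene counter [ 0.8848 -0.0325  0.1081]
scene front [0.4411 0.0449 0.0637]
scene punch [ 0.7554 -0.0513  0.1132]
side tub [0.5424 0.3102 0.0525]
side cyln [0.4084 0.3311 0.0373]
side padn [ 0.3775 -0.346   0.025 ]
side bottle [ 0.5121 -0.3055  0.0873]
side cylo [ 0.5852 -0.0645  0.0523]
side pado [0.5593 0.045  0.0395]
side floorT [0.5582 0.1534 0.0151]
side floorP [0.4789 0.0335 0.0156]
side floorC [ 0.4945 -0.0873  0.0145]
side counter [0.8797 0.1161 0.1023]
side bench [3.652e-01 2.238e-01 1.000e-04]
```

View pics/c1.png

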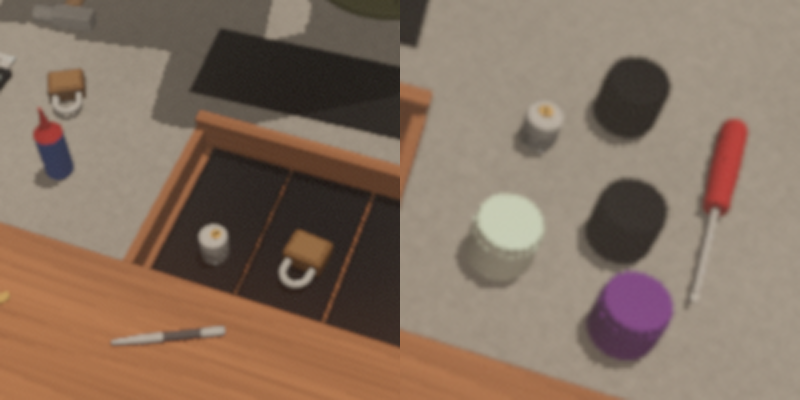

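View pics/c2.png

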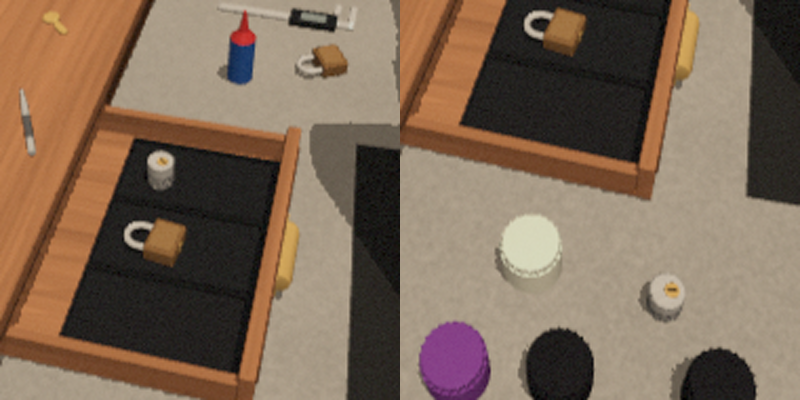

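Run:
```python
from h import *
T=T_tool(); print("tool axes\n",T[:3,:3].round(3))
for n in("scene","side"):
    D=np.load(f"pics/{n}0.npy"); C=cloud(n,D); im=cv2.imread(f"pics/{n}0.png"); hsv=cv2.cvtColor(im,cv2.COLOR_BGR2HSV)
    wood=(hsv[...,0]<18)&(hsv[...,1]>90)&(hsv[...,2]>60)&(D>0)
    box=(C[...,0]>.38)&(C[...,0]<.72)&(C[...,1]>-.2)&(C[...,1]<.3)
    fr=wood&box&(C[...,2]>.058)&(C[...,2]<.075)&(C[...,0]<.5)
    p=C[fr]; 
    r=cv2.minAreaRect((p[:,:2]*1000).astype(np.float32)); print(n,"front",len(p),p.mean(0).round(4),r, "z",np.percentile(p[:,2],[10,50,90]).round(4))
    for nm,s in (("sideR",C[...,1]<-.05),("sideL",C[...,1]>.15)):
        m=wood&box&s&(C[...,2]>.04)&(C[...,2]<.056)&(C[...,0]>.47)
        p=C[m]
        if len(p)>10:
            k=np.polyfit(p[:,0],p[:,1],1); print(n,nm,len(p),p.mean(0).round(4),"slope",k[0].round(4),"y range",np.percentile(p[:,1]-k[0]*(p[:,0]-.55),[2,50,98]).round(4))
    m=(hsv[...,2]<75)&(C[...,2]>.005)&(C[...,2]<.03)&box&(D>0)
    p=C[m]; print("tray",len(p),p[:,2].mean().round(4),cv2.minAreaRect((p[:,:2]*1000).astype(np.float32)))
    m=(C[...,0]>.8)&(abs(C[...,1])<.3)&(C[...,2]<.115)&(C[...,2]>.09)&(D>0); print("counter z",np.median(C[m][:,2]))
    m=(C[...,0]>.2)&(C[...,0]<.4)&(C[...,2]<.02)&(C[...,2]>-.02)&(D>0); print("bench z",np.median(C[m][:,2]))
```

```text
tool axes
 [[-0.     0.231 -0.973]
 [ 0.001 -0.973 -0.231]
 [-1.    -0.001 -0.   ]]
scene front 1166 [0.4374 0.0404 0.0672] ((434.9381408691406, 35.401397705078125), (372.8897705078125, 22.397533416748047), 86.98410034179688) z [0.061  0.0681 0.0711]
scene sideR 378 [ 0.5609 -0.1499  0.0502] slope -0.0516 y range [-0.1565 -0.1487 -0.1447]
scene sideL 384 [0.5729 0.2096 0.052 ] slope -0.05 y range [0.2048 0.2108 0.2165]
tray 7939 0.0187 ((540.1563110351562, 29.661346435546875), (324.70611572265625, 198.80694580078125), 86.64327239990234)
counter z 0.10608905720303963
bench z 0.0017836055289581765
side front 957 [0.4349 0.0688 0.066 ] ((432.76995849609375, 41.28797912597656), (374.060546875, 19.423587799072266), 87.02445220947266) z [0.0642 0.0661 0.0679]
side sideR 398 [ 0.5757 -0.1457  0.0473] slope -0.0507 y range [-0.1535 -0.143  -0.1383]
side sideL 723 [0.5838 0.2152 0.0481] slope -0.052 y range [0.2091 0.2176 0.2223]
tray 7302 0.0163 ((574.3526611328125, 57.50639343261719), (499.837890625, 259.349365234375), 86.73150634765625)
counter z 0.10342626818417938
bench z -0.0012096727973158194
```

Run:
```python
from h import *
for n in("scene","side"):
    D=np.load(f"pics/{n}0.npy"); C=cloud(n,D); im=cv2.imread(f"pics/{n}0.png"); hsv=cv2.cvtColor(im,cv2.COLOR_BGR2HSV)
    reg=(C[...,0]>.3)&(C[...,0]<.6)&(C[...,1]<-.2)&(C[...,1]>-.5)&(C[...,2]>.006)
    for nm,m in (("blue",(abs(hsv[...,0].astype(int)-115)<15)&(hsv[...,1]>90)&reg),("red",((hsv[...,0]<6)|(hsv[...,0]>172))&(hsv[...,1]>150)&reg),("all",reg)):
        p=C[m]; print(n,nm,len(p),np.percentile(p,[3,50,97],axis=0).round(3).tolist())
    m=reg&(hsv[...,0]>6)&(hsv[...,0]<25)&(hsv[...,1]>80)&(C[...,2]>.015)&(C[...,2]<.035); p=C[m];print("padbody",len(p),p.mean(0),cv2.minAreaRect((p[:,:2]*1000).astype(np.float32)))
```

```text
scene blue 3 [[0.528, -0.312, 0.055], [0.529, -0.311, 0.055], [0.53, -0.306, 0.065]]
scene red 99 [[0.506, -0.324, 0.076], [0.519, -0.31, 0.083], [0.529, -0.301, 0.097]]
scene all 1215 [[0.364, -0.487, 0.006], [0.435, -0.351, 0.019], [0.533, -0.297, 0.094]]
padbody 206 [ 0.38681557 -0.36039919  0.02449871] ((384.0177001953125, -361.9077453613281), (41.00828552246094, 48.27278137207031), 28.369556427001953)
side blue 193 [[0.495, -0.306, 0.008], [0.511, -0.295, 0.039], [0.527, -0.291, 0.071]]
side red 89 [[0.497, -0.313, 0.074], [0.511, -0.305, 0.081], [0.526, -0.294, 0.112]]
side all 694 [[0.365, -0.477, 0.007], [0.432, -0.332, 0.022], [0.527, -0.292, 0.097]]
padbody 144 [ 0.38264149 -0.35351992  0.02145015] ((382.8003845214844, -357.119384765625), (40.68346405029297, 50.86931228637695), 25.53470802307129)
```

>>> send_rows([
  [[27,15,0,0],[27,15,0,0],[27,15,0,0],[27,15,0,0],[27,15,0,0],[27,15,0,0],[27,15,0,0],[27,15,0,0],[27,15,0,0],[27,15,0,0],[20,15,0,0],[0,0,0,0]],
])

```text
time_s: 1.35
ee_pos: [0.4186, -0.3685, 0.2051]
eef_rot: [-1.537, 1.57, 1.84]
force: [-1.0, 0.4, 1.5]
grip_width: 0.0939
```

```bash
cat >> h.py <<'E'
def shot(tag):
    T=T_tool(); im,D=ctrl.camera("wrist"); cv2.imwrite(f"pics/{tag}.png",im[:,:,::-1]); np.savez(f"pics/{tag}.npz",T=T,D=D); return im[:,:,::-1].copy(),D,T
E
python3 - <<'E'
from h import *
im,D,T=shot("w1"); print(T.round(3))
E
```

```text
[[-0.     0.233 -0.972  0.419]
 [ 0.001 -0.972 -0.233 -0.368]
 [-1.    -0.001  0.     0.205]
 [ 0.     0.     0.     1.   ]]
```

View pics/w1.png

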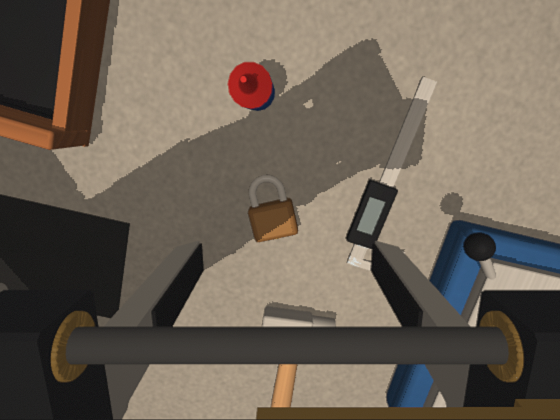

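```bash
cat >> h.py <<'E'
def blob(im,T,cond,z,win,show=None):
    """mask by cond(hsv), largest contour within win (u0,v0,u1,v1); minAreaRect of the points cast on plane z (mm)"""
    hsv=cv2.cvtColor(im,cv2.COLOR_BGR2HSV); m=cond(hsv).astype(np.uint8)*255
    k=np.zeros_like(m); k[win[1]:win[3],win[0]:win[2]]=1; m*=k
    cs,_=cv2.findContours(m,cv2.RETR_EXTERNAL,cv2.CHAIN_APPROX_NONE); c=max(cs,key=cv2.contourArea)
    pts=np.array([onz("wrist",u+0.,v+0.,z,T)[:2]*1000 for (u,v) in c[:,0]],np.float32)
    return c,pts,cv2.minAreaRect(pts)
E
python3 - <<'E'
from h import *
im=cv2.imread("pics/w1.png"); z=np.load("pics/w1.npz"); T=z["T"]; D=z["D"]; C=cloud("wrist",D,T)
print("bench",np.median(C[250:300,220:260,2]),"padtop",C[212:225,262:285,2].mean(), "nozzle",C[80,245])
c,p,r=blob(im,T,lambda h:(h[...,0]<25)&(h[...,1]>100)&(h[...,2]>50),.024,(235,180,315,250)); print(cv2.boundingRect(c),r)
hsv=cv2.cvtColor(im,cv2.COLOR_BGR2HSV)
print(hsv[220,273],hsv[233,273],hsv[239,273])
m=(C[...,2]>.019)&(C[...,2]<.03); k=np.zeros(m.shape,bool);k[170:250,240:310]=1; m&=k
q=C[m]; print(len(q),q.mean(0)); print(cv2.minAreaRect((q[:,:2]*1000).astype(np.float32)))
cv2.imwrite("pics/c3.png",cv2.resize(im[165:265,220:340],(720,600),interpolation=cv2.INTER_NEAREST))
E
```

```text
bench 0.0007338029998974482 padtop 0.027756381062123674 nozzle [ 0.50958133 -0.3146724   0.12128302]
(248, 198, 50, 44) ((382.8164367675781, -360.3567810058594), (42.389766693115234, 49.257938385009766), 26.004772186279297)
[ 15 154  98] [ 15 152 168] [ 15  84 118]
1565 [ 0.38222792 -0.36041719  0.02462909]
((380.6075439453125, -360.62054443359375), (40.99577331542969, 49.94490432739258), 26.251005172729492)
```

View pics/c3.png

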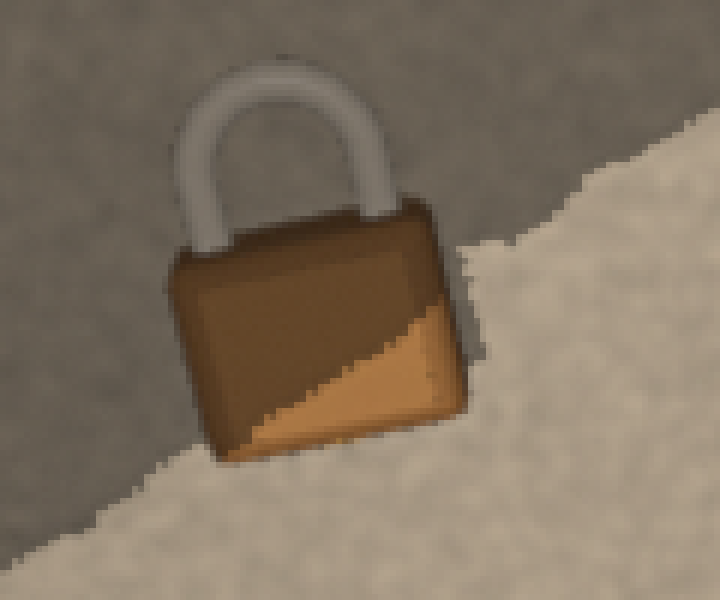

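>>> send_rows([
  [[13,36,0,-0.026],[13,36,0,-0.026],[13,36,0,-0.026],[13,36,0,-0.026],[13,36,0,-0.026],[13,36,0,-0.026],[13,36,0,-0.026],[13,36,0,-0.026],[13,36,0,-0.026],[13,36,0,-0.026],[11,38,0,-0.026],[0,0,0,0]],
])

```text
time_s: 2.6
ee_pos: [0.5583, 0.0303, 0.2051]
eef_rot: [-0.813, 1.57, 2.277]
force: [0.3, -1.2, 0.4]
grip_width: 0.0938
```

Run:
```python
from h import *
im,D,T=shot("w2"); print(T.round(3), ctrl.get_obs()["qpos"])
```

```text
[[-0.    -0.051 -0.999  0.558]
 [ 0.    -0.999  0.051  0.03 ]
 [-1.    -0.     0.     0.205]
 [ 0.     0.     0.     1.   ]] [-1.44900947e-02  3.19733199e-01  1.49595942e+00 -1.23284051e-04
  1.32649412e+00  1.60761703e+00]
```

View pics/w2.png

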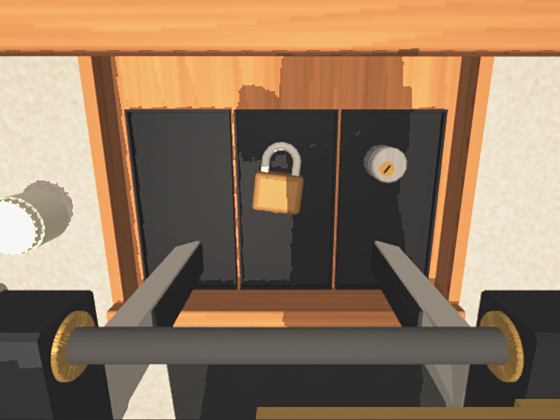

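Run:
```python
from h import *
im=cv2.imread("pics/w2.png"); z=np.load("pics/w2.npz"); T=z["T"]; D=z["D"]; C=cloud("wrist",D,T); hsv=cv2.cvtColor(im,cv2.COLOR_BGR2HSV)
for nm,(v0,v1,u0,u1) in dict(tubfl=(150,230,150,215),padfl=(230,280,250,325),cylfl=(190,235,360,370),cylfl2=(200,235,400,420),back=(70,80,150,230),bench=(350,400,130,150),counter=(20,40,100,400)).items():
    q=C[v0:v1,u0:u1].reshape(-1,3); print(nm,np.median(q,0).round(4))
zr=.022
dark=(hsv[...,2]<95)&(hsv[...,1]<120)
def ed(u0,v0,u1,v1,N=12):
    pass
for v in (125,150,180,210,235):
    row=dark[v,100:470].astype(int); e=np.nonzero(np.diff(row))[0]+100; print(v,e)
for u in (160,200,245,320,350,375,425):
    col=dark[60:320,u].astype(int); e=np.nonzero(np.diff(col))[0]+60; print("u",u,e)
```

```text
tubfl [0.5638 0.1446 0.0176]
padfl [0.4826 0.0343 0.0177]
cylfl [ 0.5285 -0.0535  0.0176]
cylfl2 [ 0.5204 -0.1035  0.0176]
back [0.6802 0.1231 0.0144]
bench [0.5528 0.0798 0.2902]
counter [0.697  0.0509 0.1054]
125 [126 230 234 337 340 445]
150 [129 231 235 264 297 336 339 373 399 442]
180 [132 232 236 253 303 335 338 378 396 438]
210 [136 234 237 256 299 334 337 435]
235 [138 234 238 333 336 432]
u 160 [109 262 297]
u 200 [109 289]
u 245 [109 289]
u 320 [109 289]
u 350 [109 289]
u 375 [109 145 148 149 177 240 243 289]
u 425 [109 275]
```

Run:
```python
from h import *
z=np.load("pics/w2.npz"); T=z["T"]
zr=.0235
g=lambda u,v,zz=zr: onz("wrist",u,v,zz,T)[:2]*1000
for u in (200,245,320,350): print("len",u,g(u,109.5).round(1),g(u,289.5).round(1),np.linalg.norm(g(u,109.5)-g(u,289.5)).round(1))
rows={125:[126,230,234,337,340,445],150:[129,231,235,336,339,442],180:[132,232,236,335,338,438],210:[136,234,237,334,337,435],235:[138,234,238,333,336,432]}
E=[[g(e+.5,v) for e in es] for v,es in rows.items()]
E=np.array(E)
for j in range(6):
    k=np.polyfit(E[:,j,0],E[:,j,1],1); print("edge",j,"slope",k[0].round(4),"y at x=560",np.polyval(k,560).round(1))
c,p,r=blob(cv2.imread("pics/w2.png"),T,lambda h:(h[...,0]<25)&(h[...,1]>80)&(h[...,2]>50),.0163+.024,(245,165,310,225)); print("padold",cv2.boundingRect(c),r)
c,p,r=blob(cv2.imread("pics/w2.png"),T,lambda h:(h[...,2]>105),.0163+.038,(360,135,415,190)); print("cyl",cv2.boundingRect(c),r)
```

```text
len 200 [645.7 114.2] [446.6 137. ] 200.4
len 245 [643.4  68.9] [444.  85.] 200.0
len 320 [639.7  -6.7] [439.8  -1.7] 200.0
len 350 [638.2 -36.9] [438.  -36.4] 200.1
edge 0 slope -0.0546 y at x=560 194.8
edge 1 slope -0.0509 y at x=560 88.3
edge 2 slope -0.0517 y at x=560 84.3
edge 3 slope -0.0487 y at x=560 -21.0
edge 4 slope -0.0465 y at x=560 -24.2
edge 5 slope -0.053 y at x=560 -130.9
padold (252, 170, 52, 45) ((560.2123413085938, 40.40343475341797), (50.14411926269531, 43.06119155883789), 80.12382507324219)
cyl (368, 146, 39, 37) ((585.6149291992188, -67.02377319335938), (37.32832717895508, 33.676612854003906), 52.24317932128906)
```

>>> send_rows([
  [[0,1,-15,-0.012],[0,1,-15,-0.012],[0,1,-15,-0.012],[0,1,-15,-0.012],[0,1,-15,-0.012],[0,1,-15,-0.012],[0,1,-15,-0.012],[0,1,-15,-0.012],[0,1,-15,-0.012],[0,1,-10,-0.012],[0,0,0,0]],
], grip=-0.49, newtons=40)

```text
time_s: 3.75
ee_pos: [0.5571, 0.0367, 0.0594]
eef_rot: [0.231, 1.569, -3.085]
force: [-0.5, 0.0, 0.4]
grip_width: 0.07
```

Run:
```python
from h import *
im,D,T=shot("w3"); print(T.round(4)[:3,3])
c,p,r=blob(im,T,lambda h:(h[...,0]<25)&(h[...,1]>80)&(h[...,2]>50),.0403,(180,120,400,300)); print("padold",cv2.boundingRect(c),r)
C=cloud("wrist",D,T); m=(abs(C[...,2]-.041)<.004); m[:, :200]=0; m[:,380:]=0; m[:100]=0; m[300:]=0
q=C[m]; print(len(q),q.mean(0),cv2.minAreaRect((q[:,:2]*1000).astype(np.float32)))
```

```text
[0.5571 0.0367 0.0594]
padold (239, 202, 83, 69) ((561.6702270507812, 40.19818878173828), (49.83335876464844, 43.81715774536133), 80.09008026123047)
4910 [0.56103551 0.04040711 0.04166352] ((559.7089233398438, 40.722808837890625), (50.0443115234375, 39.64967346191406), 80.13512420654297)
```

View pics/w3.png

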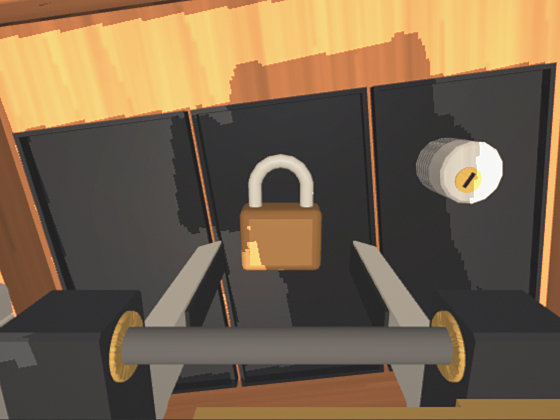

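>>> send_rows([
  [[2,2,0,0],[1,2,0,0],[0,0,-10,0],[0,0,-10,0],[0,0,-8,0],[0,0,-5,0],[0,0,0,0]],
])

```text
time_s: 4.5
ee_pos: [0.5604, 0.0418, 0.0264]
eef_rot: [0.176, 1.569, -3.139]
force: [-0.4, -0.5, 0.3]
grip_width: 0.0698
```

>>> send_rows([
  [[0,0,0,0],[0,0,0,0],[0,0,0,0],[0,0,0,0],[0,0,0,0],[0,0,0,0]],
], grip=1, newtons=40)

```text
time_s: 5.1
ee_pos: [0.5611, 0.0417, 0.0278]
eef_rot: [2.876, 1.57, -0.438]
force: [-0.8, -3.4, 4.8]
grip_width: 0.0496
```

>>> send_rows([
  [[0,0,5,0],[0,0,5,0],[-10,-0.5,0,0.02],[-15,-0.5,0,0.02],[-15,-1,0,0.02],[-15,-1,0,0.02],[-15,-1,0,0.02],[-13,-0.5,0,0.02],[-7,-0.5,0,0],[-3,0,0,0],[0,0,0,0]],
])

```text
time_s: 6.2
ee_pos: [0.4678, 0.0369, 0.0375]
eef_rot: [-3.078, 1.571, 0.01]
force: [-0.7, -0.0, -3.9]
grip_width: 0.0496
```

```bash
cat >> h.py <<'E'
def lane(c,xy,yaw=None):
    C0=dict(pad=(541.4,32.8),tub=(546.9,142.7),cyl=(535.9,-77.1))[c]; a=-0.0505; d=np.array(xy)-C0
    return np.round([d[0]*np.cos(a)+d[1]*np.sin(a),-d[0]*np.sin(a)+d[1]*np.cos(a)],1)
def unlane(c,xy):
    C0=dict(pad=(541.4,32.8),tub=(546.9,142.7),cyl=(535.9,-77.1))[c]; a=-0.0505
    return np.round([C0[0]+xy[0]*np.cos(a)-xy[1]*np.sin(a),C0[1]+xy[0]*np.sin(a)+xy[1]*np.cos(a)],1)
E
python3 - <<'E'
from h import *
im,D,T=shot("w4"); print(T.round(4)[:3],lane("pad",T[:2,3]*1000))
E
```

```text
[[ 2.000e-04 -5.330e-02 -9.986e-01  4.678e-01]
 [ 0.000e+00 -9.986e-01  5.330e-02  3.690e-02]
 [-1.000e+00 -0.000e+00 -2.000e-04  3.750e-02]] [-73.7   0.4]
```

View pics/w4.png

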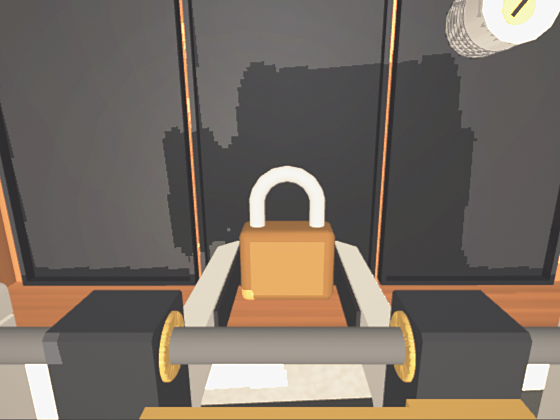

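Run:
```python
from h import *
im=cv2.imread("pics/w4.png"); z=np.load("pics/w4.npz"); T=z["T"];D=z["D"]
C=cloud("wrist",D,T); print(np.median(C[245:285,260:315,2]))
hsv=cv2.cvtColor(im,cv2.COLOR_BGR2HSV); 
m=(hsv[...,0]<25)&(hsv[...,1]>70)&(abs(C[...,2]-.050)<.005); m[:215]=0;m[305:]=0;m[:,:235]=0;m[:,340:]=0
q=C[m];print(len(q)); r=cv2.minAreaRect((q[:,:2]*1000).astype(np.float32)); print(r,lane("pad",r[0]))
```

```text
0.0520622793674749
6621
((464.1369323730469, 37.67930221557617), (50.237083435058594, 45.18724822998047), 86.91567993164062) [-77.4   1. ]
```

Run:
```python
from h import *
im=cv2.imread("pics/w4.png"); z=np.load("pics/w4.npz"); T=z["T"]
print(im[210:312:2,290].tolist())
for v in (222,240,242,296,299): print(v,lane("pad",onz("wrist",290,v,.0505,T)[:2]*1000))
cv2.imwrite("pics/c4.png",cv2.resize(im[210:310,230:345],(690,600),interpolation=cv2.INTER_NEAREST))
```

```text
[[69, 70, 69], [68, 69, 70], [69, 69, 70], [69, 68, 70], [68, 65, 68], [69, 74, 87], [68, 110, 154], [68, 108, 153], [69, 111, 155], [71, 113, 157], [72, 119, 169], [81, 136, 194], [86, 146, 211], [89, 149, 215], [88, 151, 216], [88, 151, 216], [104, 172, 231], [106, 176, 234], [105, 175, 234], [106, 176, 234], [106, 177, 234], [103, 175, 234], [103, 175, 234], [104, 177, 234], [105, 177, 234], [103, 175, 234], [103, 176, 234], [104, 176, 234], [103, 176, 234], [104, 176, 234], [104, 176, 234], [104, 176, 234], [103, 175, 233], [103, 176, 234], [103, 176, 234], [103, 175, 234], [103, 175, 233], [105, 177, 234], [104, 176, 234], [103, 175, 233], [104, 176, 234], [103, 176, 233], [104, 177, 235], [85, 145, 212], [79, 132, 188], [85, 129, 199], [85, 131, 206], [85, 129, 203], [85, 130, 203], [85, 132, 206], [84, 129, 198]]
222 [-50.7  -0.8]
240 [-60.3  -0.8]
242 [-61.4  -0.8]
296 [-92.1  -0.8]
299 [-93.9  -0.9]
```

View pics/c4.png

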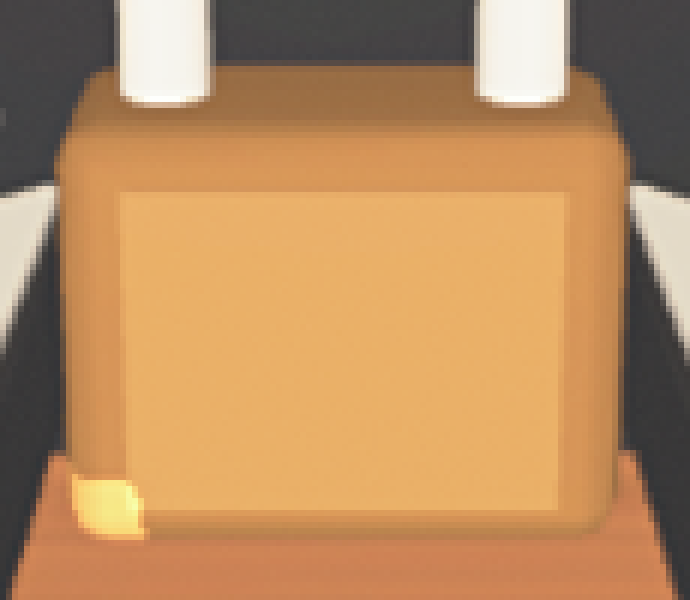

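>>> send_rows([
  [[-1,0,-3,0],[0,0,-3,0],[0,0,-2,0],[0,0,-1,0],[0,0,0,0]],
])

```text
time_s: 6.75
ee_pos: [0.4673, 0.0368, 0.0284]
eef_rot: [-3.1, 1.57, -0.011]
force: [4.5, -1.0, -7.5]
grip_width: 0.0495
```

>>> send_rows([
  [[0,0,-0.7,0],[0,0,0,0],[0,0,0,0]],
])

```text
time_s: 7.05
ee_pos: [0.4673, 0.0369, 0.028]
eef_rot: [-3.082, 1.57, 0.006]
force: [4.6, -0.8, -4.6]
grip_width: 0.0496
```

>>> send_rows([
  [[0,0,-0.8,0],[0,0,0,0],[0,0,0,0]],
])

```text
time_s: 7.35
ee_pos: [0.4674, 0.0368, 0.0277]
eef_rot: [3.14, 1.57, -0.054]
force: [1.4, 0.0, 7.0]
grip_width: 0.0495
```

>>> send_rows([
  [[0,0,0,0],[0,0,0,0],[0,0,0,0],[0,0,0,0],[0,0,5,0],[0,0,15,0],[0,0,30,0],[0,0,45,0],[0,0,45,0],[0,0,20,0],[0,0,0,0]],
], grip=-0.49)

```text
time_s: 8.45
ee_pos: [0.4679, 0.0369, 0.19]
eef_rot: [-3.087, 1.565, 0.001]
force: [-0.6, -0.3, -0.8]
grip_width: 0.0698
```

Run:
```python
from h import *
im,D,T=shot("w5"); print(T.round(4)[:3,3])
z=np.load("pics/w5.npz"); T=z["T"];D=z["D"]
C=cloud("wrist",D,T)
hsv=cv2.cvtColor(im,cv2.COLOR_BGR2HSV)
m=(hsv[...,0]<25)&(hsv[...,1]>70)&(abs(C[...,2]-.041)<.0035)&(abs(C[...,1]-.037)<.04)&(C[...,0]>.43)
q=C[m];print(len(q)); r=cv2.minAreaRect((q[:,:2]*1000).astype(np.float32)); print(r,lane("pad",r[0]))
```

```text
[0.4679 0.0369 0.19  ]
2090
((462.7313537597656, 35.85166931152344), (79.76050567626953, 45.467124938964844), 87.28199005126953) [-78.7  -0.9]
```

View pics/w5.png

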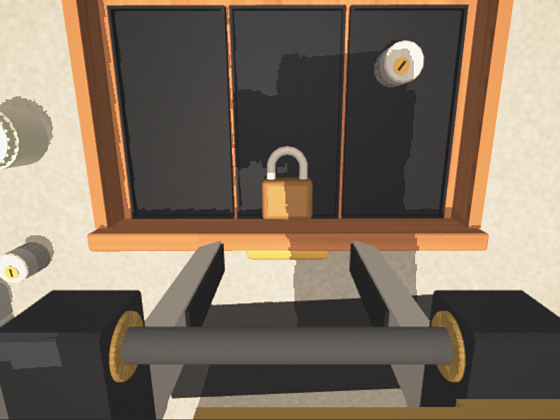

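Run:
```python
from h import *
for t in ("w2","w3","w5"):
    z=np.load(f"pics/{t}.npz"); T=z["T"];D=z["D"]; C=cloud("wrist",D,T)
    m=(abs(C[...,0]-.585)<.035)&(abs(C[...,1]+.066)<.035)&(C[...,2]>.049)&(C[...,2]<.065)&(D>0)
    q=C[m]; print(t,len(q),np.median(q[:,2]),cv2.minEnclosingCircle((q[:,:2]*1000).astype(np.float32)),q.mean(0)); 
    if t=="w5":
        # new cyl seen?
        m=(abs(C[...,0]-.41)<.05)&(C[...,1]>.25)&(C[...,2]>.03)&(C[...,2]<.05)&(D>0); print(C[m].mean(0),m.sum())
```

```text
w2 995 0.055491438191735354 ((584.973876953125, -68.3267822265625), 17.43938446044922) [ 0.58539873 -0.0674074   0.05534114]
w3 3216 0.05554727590563284 ((585.266845703125, -68.31798553466797), 17.404014587402344) [ 0.58603398 -0.06686236  0.05530434]
w5 1358 0.05538430827725521 ((584.74072265625, -68.0742416381836), 17.037731170654297) [ 0.58442766 -0.06722073  0.05523472]
[0.4086966  0.32460062 0.03779399] 846
```

>>> send_rows([
  [[12,-11,0,0],[20,-18,0,0],[24,-22,0,0],[24,-22,0,0],[22,-19,0,0],[13,-11,-5,0],[2,-2,-20,0],[0,0,-30,0],[0,0,-35,0],[0,0,-20,0],[0,0,-5,0],[0,0,0,0]],
], grip=-0.3)

```text
time_s: 9.7
ee_pos: [0.5835, -0.0686, 0.0706]
eef_rot: [-0.106, 1.568, 2.982]
force: [0.5, -0.4, 0.0]
grip_width: 0.061
```

>>> send_rows([
  [[1.5,0.5,-10,0],[0,0,-15,0],[0,0,-12,0],[0,0,-5,0],[0,0,0,0]],
])

```text
time_s: 10.2
ee_pos: [0.5849, -0.0676, 0.029]
eef_rot: [-0.105, 1.569, 2.984]
force: [-0.2, 0.6, 0.5]
grip_width: 0.061
```

>>> send_rows([
  [[0,0,0,0],[0,0,0,0],[0,0,0,0],[0,0,0,0],[0,0,0,0],[0,0,0,0],[0,0,0,0]],
], grip=1, newtons=25)

```text
time_s: 10.9
ee_pos: [0.5856, -0.0678, 0.0304]
eef_rot: [2.89, 1.57, -0.305]
force: [-0.5, -1.7, 3.9]
grip_width: 0.0334
```

>>> send_rows([
  [[0,0,5,0],[0,0,5,0],[-10,0,0,0],[-18,-1,0,0],[-20,-1,0,0],[-20,-1,0,0],[-20,-1,0,0],[-20,-1,0,0],[-12,0,0,0],[-6,0,0,0],[-2,0,0,0],[0,0,0,0]],
])

```text
time_s: 12.1
ee_pos: [0.4577, -0.0727, 0.0401]
eef_rot: [3.097, 1.57, -0.097]
force: [0.2, -0.2, -1.3]
grip_width: 0.0334
```

Run:
```python
from h import *
im,D,T=shot("w6"); print(T.round(4)[:3,3],lane("cyl",T[:2,3]*1000))
C=cloud("wrist",D,T)
z=T[2,3]+.025
m=(abs(C[...,0]-.458)<.03)&(abs(C[...,1]+.073)<.022)&(C[...,2]>z-.005)&(C[...,2]<z+.005)
q=C[m]; print(len(q),np.median(q[:,2])); r=cv2.minEnclosingCircle((q[:,:2]*1000).astype(np.float32)); print(r,lane("cyl",r[0]))
```

```text
[ 0.4577 -0.0727  0.0401] [-78.3   0.5]
4962 0.06552611794715608
((450.4716491699219, -72.18492889404297), 27.53668785095215) [-85.6   0.6]
```

View pics/w6.png

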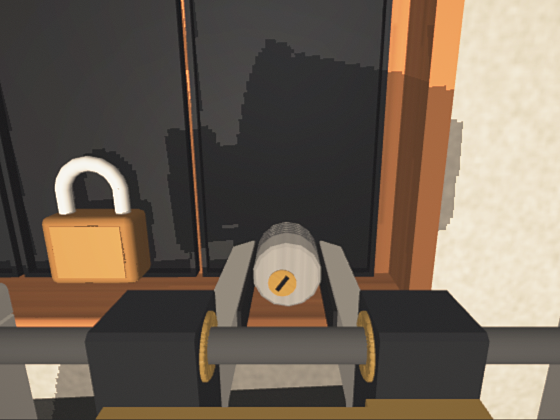

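>>> send_rows([
  [[0,0,-4,0],[0,0,-3,0],[0,0,-2,0],[0,0,-0.5,0],[0,0,0,0],[0,0,0,0]],
])

```text
time_s: 12.75
ee_pos: [0.4574, -0.0726, 0.0304]
eef_rot: [-2.203, 1.571, 0.886]
force: [1.7, 0.1, -2.0]
grip_width: 0.0331
```

>>> send_rows([
  [[0,0,-0.7,0],[0,0,0,0],[0,0,0,0]],
])

```text
time_s: 13.05
ee_pos: [0.4575, -0.0727, 0.0303]
eef_rot: [3.014, 1.57, -0.181]
force: [-2.7, 1.0, 8.3]
grip_width: 0.0332
```

>>> send_rows([
  [[0,0,0,0],[0,0,0,0],[0,0,0,0],[0,0,0,0],[0,0,5,0],[0,0,15,0],[0,0,30,0],[0,0,40,0],[0,0,30,0],[0,0,10,0],[0,0,0,0]],
], grip=-0.3)

```text
time_s: 14.15
ee_pos: [0.4578, -0.0728, 0.1607]
eef_rot: [2.947, 1.569, -0.248]
force: [-1.4, -0.0, -0.5]
grip_width: 0.061
```

Run:
```python
from h import *
im,D,T=shot("w7"); print(T.round(4)[:3,3],lane("cyl",T[:2,3]*1000))
C=cloud("wrist",D,T)
m=(abs(C[...,0]-.458)<.022)&(abs(C[...,1]+.073)<.022)&(C[...,2]>.0515)&(C[...,2]<.058)
q=C[m]; print(len(q),np.median(q[:,2])); r=cv2.minEnclosingCircle((q[:,:2]*1000).astype(np.float32)); print(r,lane("cyl",r[0]))
```

```text
[ 0.4578 -0.0728  0.1607] [-78.2   0.4]
1170 0.05561203964289968
((451.796142578125, -68.1051254272461), 22.90645980834961) [-84.5   4.7]
```

View pics/w7.png

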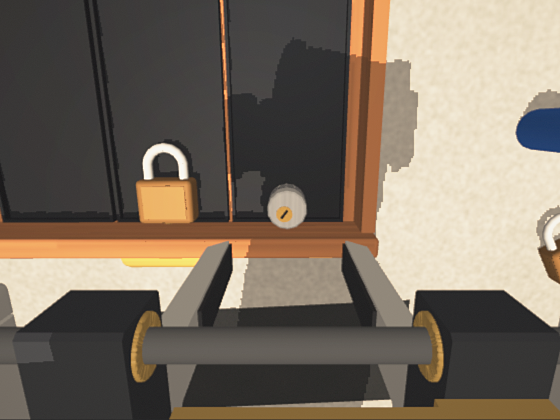

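>>> send_rows([
  [[-5,-15,0,0.043],[-8,-30,0,0.043],[-9,-35,0,0.043],[-9,-35,0,0.043],[-9,-35,0,0.043],[-9,-35,0,0.043],[-9,-35,0,0.043],[-8,-32,0,0.043],[-6,-22,0,0.043],[-4,-12,0,0.043],[-1,-2,0,0.043],[0,0,0,0.037]],
], grip=-0.53)

```text
time_s: 15.4
ee_pos: [0.3795, -0.3606, 0.1574]
eef_rot: [-1.282, 1.567, 2.317]
force: [-0.2, -0.1, 0.2]
grip_width: 0.0717
```

>>> send_rows([
  [[0,0,-15,0],[0,0,-30,0],[0,0,-30,0],[0,0,-20,0],[0,0,-5,0],[0,0,0,0]],
])

```text
time_s: 16.0
ee_pos: [0.3798, -0.3601, 0.0584]
eef_rot: [-1.283, 1.568, 2.316]
force: [-0.2, -0.4, 1.3]
grip_width: 0.0719
```

Run:
```python
from h import *
im,D,T=shot("w8"); print(T.round(4)[:3])
C=cloud("wrist",D,T)
m=(abs(C[...,0]-.381)<.045)&(abs(C[...,1]+.36)<.045)&(C[...,2]>.0215)&(C[...,2]<.03)
hsv=cv2.cvtColor(im,cv2.COLOR_BGR2HSV); m&=(hsv[...,0]<25)&(hsv[...,1]>70)
q=C[m]; print(len(q),np.median(q[:,2]),cv2.minAreaRect((q[:,:2]*1000).astype(np.float32)))
```

```text
[[-1.900e-03  4.411e-01 -8.975e-01  3.798e-01]
 [ 2.100e-03 -8.975e-01 -4.411e-01 -3.601e-01]
 [-1.000e+00 -2.700e-03  8.000e-04  5.840e-02]]
4112 0.024932808760943087 ((381.1286926269531, -360.480224609375), (39.64680099487305, 49.5438117980957), 26.152191162109375)
```

View pics/w8.png

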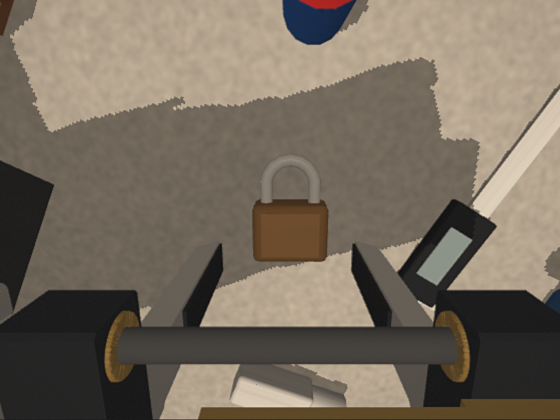

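Run:
```python
from h import *
T=np.load("pics/w8.npz")["T"]
for u,v in ((402,272),(436,305),(458,200),(250,370),(340,380)):
    X=onz("wrist",u,v,.012 if u>400 else .02,T); d=T[:3,:3].T@(X-T[:3,3]); print((u,v),X.round(3),"along jaw",d[1].round(4),"along z",d[2].round(4))
```

```text
(402, 272) [ 0.388 -0.447  0.012] along jaw 0.0814 along z 0.0313
(436, 305) [ 0.376 -0.483  0.012] along jaw 0.1085 along z 0.0574
(458, 200) [ 0.45  -0.453  0.012] along jaw 0.1144 along z -0.0215
(250, 370) [ 0.271 -0.382  0.02 ] along jaw -0.0282 along z 0.1075
(340, 380) [ 0.293 -0.447  0.02 ] along jaw 0.0395 along z 0.1161
```

>>> send_rows([
  [[1,0,-10,0],[0.5,-0.5,-15,0],[0,0,-12,0],[0,0,-8,0],[0,0,-3,0],[0,0,0,0]],
])

```text
time_s: 16.65
ee_pos: [0.3818, -0.3611, 0.0116]
eef_rot: [-1.175, 1.57, 2.424]
force: [-0.4, -0.2, 0.2]
grip_width: 0.0718
```

>>> send_rows([
  [[0,0,0,0],[0,0,0,0],[0,0,0,0],[0,0,0,0],[0,0,0,0],[0,0,0,0]],
], grip=1, newtons=40)

```text
time_s: 17.25
ee_pos: [0.382, -0.3613, 0.0121]
eef_rot: [1.872, 1.57, -0.813]
force: [-1.4, 1.9, 5.8]
grip_width: 0.0494
```

>>> send_rows([
  [[0,0,8,0],[0,0,20,0],[0,0,35,0],[0,0,35,0],[0,0,25,0],[0,0,7,0],[0,0,0,0]],
])

```text
time_s: 17.95
ee_pos: [0.3819, -0.3611, 0.1419]
eef_rot: [1.834, 1.57, -0.851]
force: [-0.3, 0.6, -5.6]
grip_width: 0.0492
```

Run:
```python
from h import *
for t,pt in (("w7",(165,142.5)),("w5",(287.5,146)),("w6",(90,156))):
    z=np.load(f"pics/{t}.npz"); T=z["T"];D=z["D"]; C=cloud("wrist",D,T)
    for zz in (.028,.032): print(t,lane("pad",onz("wrist",*pt,zz,T)[:2]*1000))
    u,v=int(pt[0]),int(pt[1]); print(C[v:v+8,u,2].round(4))
print(unlane("pad",(0.5,0)))
```

```text
w7 [-23.8  -0. ]
w7 [-23.6  -1.4]
[0.0165 0.0315 0.0315 0.0331 0.034  0.0339 0.0347 0.0319]
w5 [-23.9   0.6]
w5 [-23.6   0.6]
[0.031  0.0314 0.0322 0.0328 0.0332 0.0346 0.0329 0.031 ]
w6 [-24.    0.3]
w6 [-23.6  -1.9]
[0.0297 0.0307 0.0326 0.0327 0.0336 0.0329 0.0337 0.0333]
[541.9  32.8]
```

>>> send_rows([
  [[5,13,3,-0.043],[12,30,3,-0.043],[16,38,3,-0.043],[16,40,0,-0.043],[16,40,0,-0.043],[16,40,0,-0.043],[16,40,0,-0.043],[16,40,0,-0.043],[16,40,0,-0.043],[15,37,0,-0.043],[10,25,0,-0.043],[4,9,0,-0.035]],
])

```text
time_s: 19.15
ee_pos: [0.5395, 0.0333, 0.1484]
eef_rot: [-0.049, 1.567, 3.042]
force: [1.0, -1.4, -3.4]
grip_width: 0.0494
```

>>> send_rows([
  [[0,0,-15,0],[0,0,-30,0],[0,0,-25,0],[0,0,-13,0],[0,0,-5,0],[0,0,0,0]],
])

```text
time_s: 19.75
ee_pos: [0.5397, 0.0308, 0.0622]
eef_rot: [0.05, 1.57, 3.14]
force: [0.8, -0.6, -3.1]
grip_width: 0.0494
```

Run:
```python
from h import *
im,D,T=shot("w9"); print(T.round(4)[:3],lane("pad",T[:2,3]*1000))
```

```text
[[-1.200e-03 -5.130e-02 -9.987e-01  5.397e-01]
 [ 0.000e+00 -9.987e-01  5.130e-02  3.080e-02]
 [-1.000e+00  1.000e-04  1.200e-03  6.220e-02]] [-1.6 -2.1]
```

View pics/w9.png

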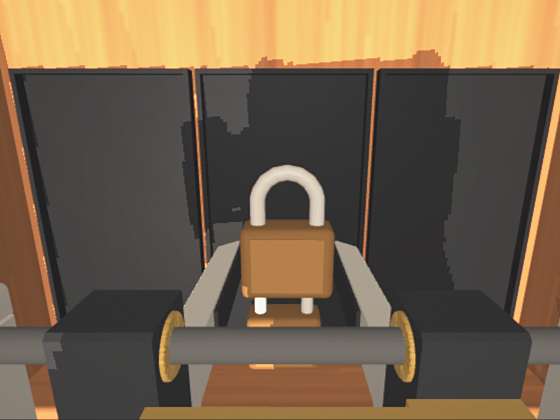

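>>> send_rows([
  [[1,1,0,0],[0.7,1,-8,0],[0,0,-12,0],[0,0,-8,0],[0,0,-3,0],[0,0,-1,0],[0,0,0,0],[0,0,0,0]],
])

```text
time_s: 20.6
ee_pos: [0.5418, 0.0328, 0.031]
eef_rot: [-3.095, 1.57, -0.005]
force: [0.2, -0.9, -3.1]
grip_width: 0.0497
```

>>> send_rows([
  [[0,0,-1.5,0],[0,0,-0.5,0],[0,0,0,0],[0,0,0,0]],
])

```text
time_s: 21.0
ee_pos: [0.5417, 0.0329, 0.0291]
eef_rot: [-3.085, 1.57, 0.005]
force: [-2.0, 0.1, 3.6]
grip_width: 0.0493
```

>>> send_rows([
  [[0,0,-0.5,0],[0,0,0,0],[0,0,0,0]],
])

```text
time_s: 21.3
ee_pos: [0.5418, 0.0328, 0.0291]
eef_rot: [3.14, 1.57, -0.053]
force: [-5.2, 0.6, 10.1]
grip_width: 0.0496
```

>>> send_rows([
  [[0,0,0,0],[0,0,0,0],[0,0,0,0],[0,0,0,0],[0,0,5,0],[0,0,15,0],[0,0,30,0],[0,0,40,0],[0,0,40,0],[0,0,15,0],[0,0,0,0]],
], grip=-0.45)

```text
time_s: 22.4
ee_pos: [0.5425, 0.0329, 0.1759]
eef_rot: [-3.089, 1.566, 0.001]
force: [0.2, 0.2, -1.0]
grip_width: 0.0682
```

Run:
```python
from h import *
im,D,T=shot("w10"); print(T.round(4)[:3,3])
C=cloud("wrist",D,T); hsv=cv2.cvtColor(im,cv2.COLOR_BGR2HSV)
m=(hsv[...,0]<25)&(hsv[...,1]>70)&(abs(C[...,2]-.041)<.0035)&(abs(C[...,1]-.037)<.04)&(C[...,0]>.50)&(C[...,0]<.6)
q=C[m]; r=cv2.minAreaRect((q[:,:2]*1000).astype(np.float32)); print(len(q),r,lane("pad",r[0]))
```

```text
[0.5425 0.0329 0.1759]
2108 ((540.89501953125, 33.72901916503906), (49.96574783325195, 38.98759078979492), 86.89501190185547) [-0.6  0.9]
```

View pics/w10.png

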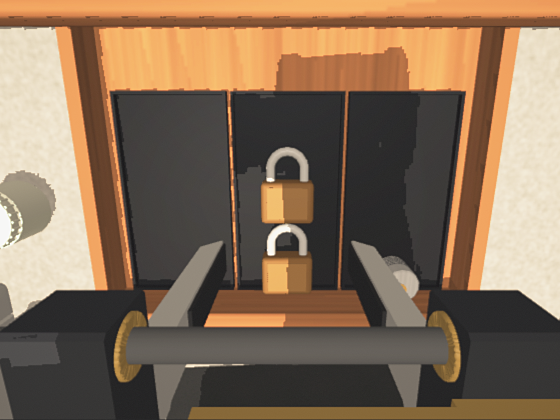

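>>> send_rows([
  [[-6,14,0,0],[-12,28,0,0],[-14,34,0,0],[-14,34,0,0],[-14,34,0,0],[-14,34,0,0],[-14,34,0,0],[-14,34,0,0],[-11,28,0,0],[-7,16,0,0],[-2,6,0,0],[0,0,0,0]],
], grip=-0.3)

```text
time_s: 23.65
ee_pos: [0.4187, 0.3292, 0.1722]
eef_rot: [0.631, 1.569, -2.561]
force: [0.0, -0.2, -0.1]
grip_width: 0.0608
```

Run:
```python
from h import *
im,D,T=shot("w11"); print(T.round(4)[:3],ctrl.get_obs()["qpos"].round(2))
C=cloud("wrist",D,T)
m=(abs(C[...,0]-.409)<.03)&(abs(C[...,1]-.326)<.03)&(C[...,2]>.034)&(C[...,2]<.044)
q=C[m]; print(len(q),np.median(q[:,2]),cv2.minEnclosingCircle((q[:,:2]*1000).astype(np.float32)))
for c in ((.545,.31),(.365,.397),(.501,.407)):
    m=(abs(C[...,0]-c[0])<.04)&(abs(C[...,1]-c[1])<.04)&(C[...,2]>.048)&(C[...,2]<.06); q=C[m]
    if len(q)>20: print(c,len(q),np.median(q[:,2]),cv2.minEnclosingCircle((q[:,:2]*1000).astype(np.float32)))
```

```text
[[-0.0015 -0.05   -0.9988  0.4187]
 [-0.001  -0.9988  0.05    0.3292]
 [-1.      0.001   0.0014  0.1722]] [ 0.6   0.29  1.61 -0.    1.24  2.22]
964 0.03860820392988129 ((407.7485046386719, 329.34051513671875), 17.06258201599121)
(0.545, 0.31) 4182 0.05439984253014227 ((540.6454467773438, 314.7857971191406), 29.234724044799805)
(0.365, 0.397) 800 0.05439165418196934 ((355.63525390625, 404.1029052734375), 29.47102928161621)
(0.501, 0.407) 3665 0.05442914187118669 ((493.1153869628906, 414.2403564453125), 29.206872940063477)
```

View pics/w11.png

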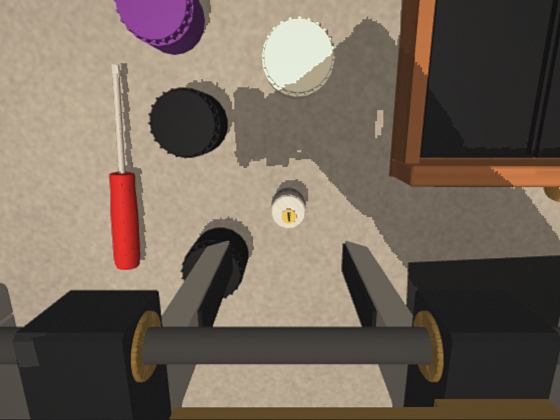

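>>> send_rows([
  [[-5,0,0,0],[-5,0,-10,0],[-1,0,-25,0],[0,0,-30,0],[0,0,-30,0],[0,0,-20,0],[0,0,-8,0],[0,0,0,0]],
])

```text
time_s: 24.5
ee_pos: [0.4081, 0.3282, 0.0494]
eef_rot: [0.682, 1.569, -2.511]
force: [-0.0, 0.6, 0.9]
grip_width: 0.0607
```

Run:
```python
from h import *
im,D,T=shot("w12"); print(T.round(4)[:3,3])
C=cloud("wrist",D,T)
m=(abs(C[...,0]-.409)<.03)&(abs(C[...,1]-.329)<.022)&(C[...,2]>.034)&(C[...,2]<.044)
q=C[m]; print(len(q),np.median(q[:,2]),cv2.minEnclosingCircle((q[:,:2]*1000).astype(np.float32)))
```

```text
[0.4081 0.3282 0.0494]
2404 0.038617711872209415 ((408.0071716308594, 329.0700378417969), 17.108177185058594)
```

View pics/w12.png

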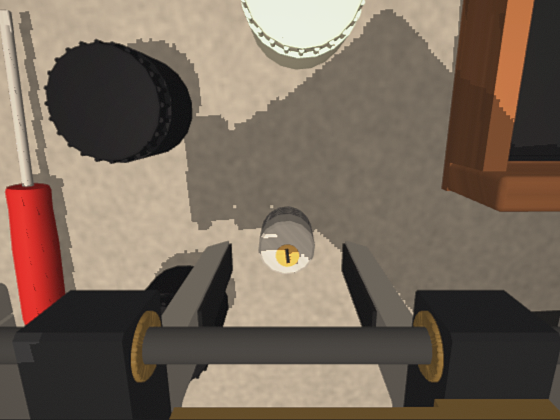

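>>> send_rows([
  [[0,1,-10,0],[0,0,-15,0],[0,0,-9,0],[0,0,-3,0],[0,0,0,0]],
])

```text
time_s: 25.05
ee_pos: [0.4086, 0.3298, 0.0132]
eef_rot: [0.745, 1.571, -2.447]
force: [0.4, 0.3, 0.4]
grip_width: 0.061
```

>>> send_rows([
  [[0,0,0,0],[0,0,0,0],[0,0,0,0],[0,0,0,0],[0,0,0,0],[0,0,0,0],[0,0,0,0]],
], grip=1, newtons=25)

```text
time_s: 25.75
ee_pos: [0.4087, 0.3299, 0.0135]
eef_rot: [-2.834, 1.57, 0.257]
force: [-1.1, -2.5, 4.8]
grip_width: 0.0329
```

>>> send_rows([
  [[0,0,8,0],[0,0,20,0],[0,0,35,0],[0,0,35,0],[0,0,25,0],[0,0,7,0],[0,0,0,0]],
])

```text
time_s: 26.45
ee_pos: [0.4087, 0.33, 0.1436]
eef_rot: [-2.396, 1.57, 0.694]
force: [0.2, 0.8, -2.6]
grip_width: 0.0331
```

>>> send_rows([
  [[2,-10,0,0],[5,-26,0,0],[8,-38,0,0],[9,-42,0,0],[9,-42,0,0],[9,-42,0,0],[9,-42,0,0],[9,-42,0,0],[9,-42,0,0],[8,-40,0,0],[6,-26,0,0],[3,-13,0,0]],
])

```text
time_s: 27.65
ee_pos: [0.4938, -0.0775, 0.1417]
eef_rot: [-0.112, 1.568, 2.976]
force: [-0.3, 1.3, -2.2]
grip_width: 0.0333
```

>>> send_rows([
  [[0,0,-15,0],[0,0,-30,0],[0,0,-25,0],[0,0,-10,0],[0,0,-3,0],[0,0,0,0]],
])

```text
time_s: 28.25
ee_pos: [0.4947, -0.075, 0.0605]
eef_rot: [-0.5, 1.571, 2.591]
force: [-0.2, -0.9, -1.6]
grip_width: 0.033
```

Run:
```python
from h import *
im,D,T=shot("w13"); print(T.round(4)[:3],lane("cyl",T[:2,3]*1000))
```

```text
[[-0.     -0.0509 -0.9987  0.4947]
 [ 0.     -0.9987  0.0509 -0.075 ]
 [-1.     -0.      0.      0.0605]] [-41.3   0. ]
```

View pics/w13.png

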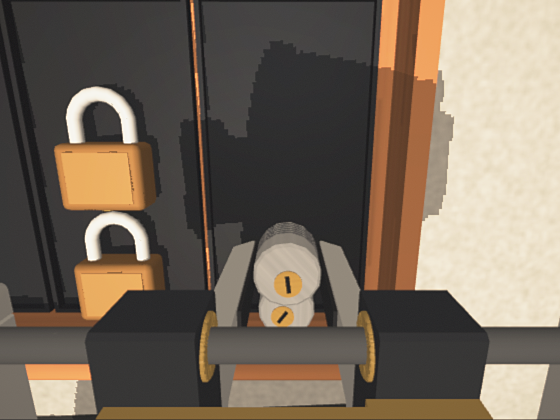

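Run:
```python
from h import *
T=np.load("pics/w13.npz")["T"]
im=cv2.imread("pics/w13.png")
print(lane("cyl",onz("wrist",286,328,.0545,T)[:2]*1000),[lane("cyl",onz("wrist",u,308,.0545,T)[:2]*1000).tolist() for u in (259,313)])
T=np.load("pics/w7.npz")["T"]
print(lane("cyl",onz("wrist",287,228,.0545,T)[:2]*1000),[lane("cyl",onz("wrist",u,210,.0545,T)[:2]*1000).tolist() for u in (267.5,306.5)])
cv2.imwrite("pics/c7.png",cv2.resize(cv2.imread("pics/w7.png")[175:240,255:320],(600,600),interpolation=0))
```

```text
[-91.8   0.9] [[-78.1, 17.2], [-78.1, -15.4]]
[-96.1   0.7] [[-79.8, 17.4], [-79.9, -16.1]]
```

View pics/c7.png

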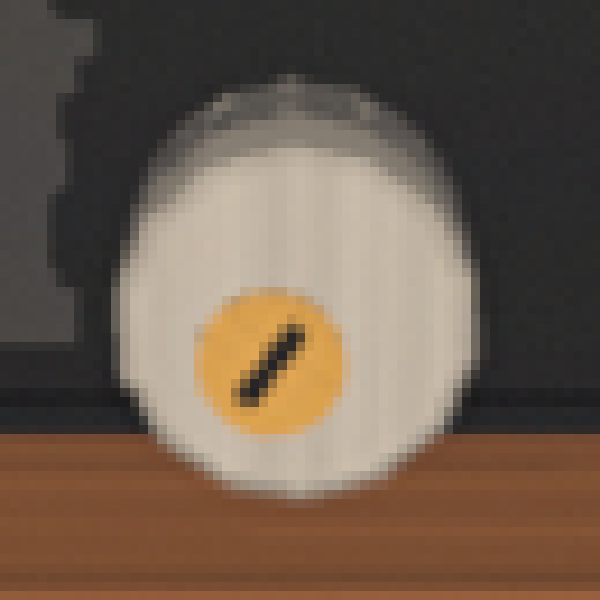

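>>> send_rows([
  [[0,0.3,-8,0],[0,0.3,-10,0],[0,0,-7,0],[0,0,-3,0],[0,0,-1,0],[0,0,0,0],[0,0,0,0]],
])

```text
time_s: 29.0
ee_pos: [0.4947, -0.0746, 0.0315]
eef_rot: [2.98, 1.57, -0.212]
force: [0.6, -0.2, -1.7]
grip_width: 0.0327
```

>>> send_rows([
  [[0,0,-0.7,0],[0,0,0,0],[0,0,0,0]],
])

```text
time_s: 29.3
ee_pos: [0.4946, -0.0746, 0.0306]
eef_rot: [3.021, 1.571, -0.172]
force: [-0.3, -0.6, -1.5]
grip_width: 0.0332
```

>>> send_rows([
  [[0,0,-0.6,0],[0,0,-0.4,0],[0,0,0,0],[0,0,0,0]],
])

```text
time_s: 29.7
ee_pos: [0.4948, -0.0746, 0.0305]
eef_rot: [2.972, 1.57, -0.221]
force: [-5.3, 1.2, 12.2]
grip_width: 0.0332
```

Cylinder is on the floor (force z has flipped). Release and retreat.

>>> send_rows([
  [[0,0,0.3,0],[0,0,0,0],[0,0,0,0],[0,0,0,0],[0,0,0,0],[0,0,5,0],[0,0,15,0],[0,0,35,0],[0,0,40,0],[0,0,30,0],[0,0,10,0],[0,0,0,0]],
], grip=-0.3)

```text
time_s: 30.9
ee_pos: [0.495, -0.0746, 0.1658]
eef_rot: [2.971, 1.569, -0.222]
force: [-0.3, -0.2, -0.8]
grip_width: 0.0608
```

Run:
```python
from h import *
im,D,T=shot("w14"); print(T.round(4)[:3,3])
C=cloud("wrist",D,T)
m=(abs(C[...,0]-.494)<.0195)&(abs(C[...,1]+.075)<.022)&(C[...,2]>.0505)&(C[...,2]<.06)
q=C[m]; r=cv2.minEnclosingCircle((q[:,:2]*1000).astype(np.float32)); print(len(q),np.median(q[:,2]),r,lane("cyl",r[0]))
```

```text
[ 0.495  -0.0746  0.1658]
1130 0.05560662291037188 ((493.87005615234375, -73.8883056640625), 16.99286651611328) [-42.1   1.1]
```

View pics/w14.png

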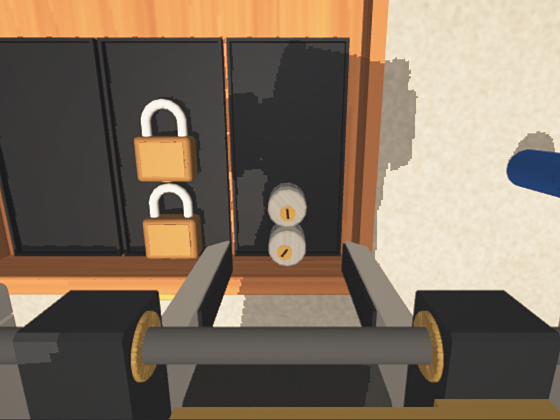

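>>> send_rows([
  [[1,10,0,0],[3,25,0,0],[4,37,0,0],[5,41,0,0],[5,41,0,0],[5,41,0,0],[5,41,0,0],[5,41,0,0],[5,41,0,0],[4,37,0,0],[3,24,0,0],[1,10,0,0]],
], grip=-0.92)

```text
time_s: 32.15
ee_pos: [0.5395, 0.3167, 0.1627]
eef_rot: [0.457, 1.568, -2.734]
force: [-1.2, 0.4, -0.6]
grip_width: 0.0902
```

>>> send_rows([
  [[0,0,-15,0],[0,0,-25,0],[0,0,-20,0],[0,0,-10,0],[0,0,0,0]],
])

```text
time_s: 32.65
ee_pos: [0.5399, 0.3131, 0.0928]
eef_rot: [0.525, 1.568, -2.669]
force: [0.4, 0.3, -0.3]
grip_width: 0.0902
```

Run:
```python
from h import *
im,D,T=shot("w15"); print(T.round(4)[:3])
C=cloud("wrist",D,T)
m=(abs(C[...,0]-.541)<.04)&(abs(C[...,1]-.315)<.04)&(C[...,2]>.051)&(C[...,2]<.059)
q=C[m]; r=cv2.minEnclosingCircle((q[:,:2]*1000).astype(np.float32)); print(len(q),np.median(q[:,2]),r)
for c in ((.493,.414),(.585,.428)):
    m=(abs(C[...,0]-c[0])<.04)&(abs(C[...,1]-c[1])<.04)&(C[...,2]>.048)&(C[...,2]<.06); q=C[m]
    if len(q)>20: print(c,len(q),np.median(q[:,2]),cv2.minEnclosingCircle((q[:,:2]*1000).astype(np.float32)))
```

```text
[[-0.0029 -0.0522 -0.9986  0.5399]
 [-0.0015 -0.9986  0.0523  0.3131]
 [-1.      0.0016  0.0028  0.0928]]
5286 0.05451993547404252 ((540.7794799804688, 314.8250427246094), 29.247907638549805)
(0.493, 0.414) 1528 0.0544893810111312 ((493.36639404296875, 414.04949951171875), 29.25008201599121)
(0.585, 0.428) 6310 0.054480730873540176 ((585.7439575195312, 426.6636962890625), 29.558759689331055)
```

View pics/w15.png

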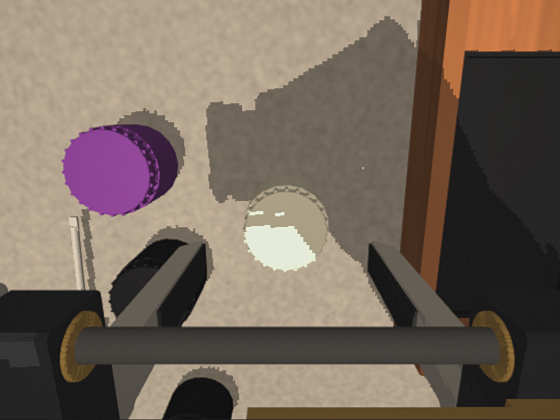

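>>> send_rows([
  [[0.5,1,-10,0],[0,0.5,-20,0],[0,0,-25,0],[0,0,-15,0],[0,0,-7,0],[0,0,-1,0],[0,0,0,0]],
])

```text
time_s: 33.4
ee_pos: [0.5415, 0.3161, 0.0176]
eef_rot: [-2.627, 1.57, 0.463]
force: [-0.1, -0.5, 0.2]
grip_width: 0.0904
```

>>> send_rows([
  [[0,0,0,0],[0,0,0,0],[0,0,0,0],[0,0,0,0],[0,0,0,0],[0,0,0,0],[0,0,0,0]],
], grip=1, newtons=18)

```text
time_s: 34.1
ee_pos: [0.5412, 0.3159, 0.0171]
eef_rot: [3.056, 1.571, -0.137]
force: [-0.9, -2.4, 3.2]
grip_width: 0.059
```

>>> send_rows([
  [[0,0,8,0],[0,0,20,0],[0,0,30,0],[0,0,25,0],[-3,-8,7,0],[-7,-20,0,0],[-11,-31,0,0],[-12,-34,0,0],[-12,-34,0,0],[-9,-27,0,0],[-4,-13,0,0],[-1,-3,0,0]],
])

```text
time_s: 35.3
ee_pos: [0.4817, 0.1449, 0.1066]
eef_rot: [0.143, 1.57, -3.051]
force: [0.3, -0.6, -1.7]
grip_width: 0.059
```

>>> send_rows([
  [[0,0,-10,0],[0,0,-20,0],[0,0,-15,0],[0,0,-5,0],[0,0,0,0]],
])

```text
time_s: 35.8
ee_pos: [0.4817, 0.1465, 0.0558]
eef_rot: [0.226, 1.569, -2.966]
force: [-0.4, -0.2, -1.2]
grip_width: 0.059
```

Run:
```python
from h import *
im,D,T=shot("w16"); print(T.round(4)[:3],lane("tub",T[:2,3]*1000))
```

```text
[[-1.800e-03 -5.040e-02 -9.987e-01  4.817e-01]
 [-3.000e-04 -9.987e-01  5.040e-02  1.465e-01]
 [-1.000e+00  4.000e-04  1.800e-03  5.580e-02]] [-65.3   0.5]
```

View pics/w16.png

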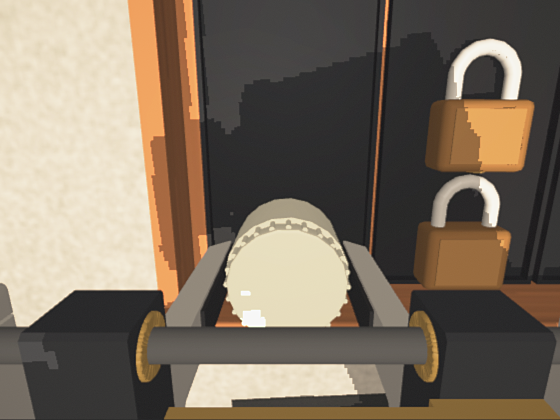

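>>> send_rows([
  [[0,0,-7,0],[0,0,-7,0],[0,0,-4,0],[0,0,-2,0],[0,0,0,0],[0,0,0,0]],
])

```text
time_s: 36.45
ee_pos: [0.4822, 0.1459, 0.037]
eef_rot: [-2.865, 1.571, 0.225]
force: [-0.4, 0.2, -1.7]
grip_width: 0.0592
```

>>> send_rows([
  [[0,0,-0.7,0],[0,0,-0.5,0],[0,0,0,0],[0,0,0,0]],
])

```text
time_s: 36.85
ee_pos: [0.4821, 0.1459, 0.0357]
eef_rot: [-2.335, 1.571, 0.756]
force: [-0.4, 0.8, -1.1]
grip_width: 0.0588
```

>>> send_rows([
  [[-0.5,0,-0.7,0],[0,0,-0.5,0],[0,0,0,0],[0,0,0,0]],
])

```text
time_s: 37.25
ee_pos: [0.4816, 0.1459, 0.0344]
eef_rot: [0.538, 1.571, -2.655]
force: [0.4, -0.7, -1.7]
grip_width: 0.0593
```

>>> send_rows([
  [[0,0,-0.5,0],[0,0,0,0],[0,0,0,0]],
])

```text
time_s: 37.55
ee_pos: [0.4817, 0.146, 0.0341]
eef_rot: [-2.845, 1.571, 0.246]
force: [-0.1, 0.7, 1.3]
grip_width: 0.0587
```

>>> send_rows([
  [[0,0,-0.4,0],[0,0,0,0],[0,0,0,0]],
])

```text
time_s: 37.85
ee_pos: [0.4817, 0.146, 0.034]
eef_rot: [-3.077, 1.571, 0.013]
force: [-2.3, -1.0, 7.7]
grip_width: 0.0593
```

>>> send_rows([
  [[0,0,0,0],[0,0,0,0],[0,0,0,0],[0,0,0,0],[0,0,0,0],[0,0,5,0],[0,0,15,0],[0,0,35,0],[0,0,40,0],[0,0,40,0],[0,0,30,0],[0,0,0,0]],
], grip=-0.78)

```text
time_s: 39.05
ee_pos: [0.483, 0.1463, 0.203]
eef_rot: [-2.865, 1.564, 0.225]
force: [0.2, 0.1, 0.3]
grip_width: 0.084
```

>>> send_rows([
  [[5,-10,0,0],[10,-25,0,0],[12,-30,5,0],[12,-28,5,0],[8,-20,5,0],[3,-7,5,0],[0,0,0,0],[0,0,0,0]],
])

```text
time_s: 39.85
ee_pos: [0.5312, 0.0264, 0.2179]
eef_rot: [-0.112, 1.57, 2.978]
force: [0.3, 0.2, -0.2]
grip_width: 0.0837
```

Run:
```python
from h import *
im,D,T=shot("w17"); print(T.round(4)[:3,3])
C=cloud("wrist",D,T); hsv=cv2.cvtColor(im,cv2.COLOR_BGR2HSV)
m=(C[...,1]>.10)&(C[...,1]<.19)&(C[...,0]>.43)&(C[...,0]<.53)&(C[...,2]>.0685)&(C[...,2]<.075)
q=C[m]; r=cv2.minEnclosingCircle((q[:,:2]*1000).astype(np.float32)); print("tub",len(q),np.median(q[:,2]),r,lane("tub",r[0]),"plane tilt",np.linalg.lstsq(np.c_[q[:,:2],np.ones(len(q))],q[:,2],rcond=None)[0].round(3))
for nm,x0,x1 in (("padold",.452,.495),("padnew",.505,.6)):
    m=(hsv[...,0]<25)&(hsv[...,1]>70)&(abs(C[...,2]-.041)<.0035)&(abs(C[...,1]-.037)<.032)&(C[...,0]>x0)&(C[...,0]<x1); q=C[m]
    r=cv2.minAreaRect((q[:,:2]*1000).astype(np.float32)); print(nm,len(q),r,lane("pad",r[0]))
for nm,x in (("cylold",.457),("cylnew",.494)):
    m=(abs(C[...,0]-x)<.0195)&(abs(C[...,1]+.073)<.022)&(C[...,2]>.0505)&(C[...,2]<.06)&(hsv[...,1]<110); q=C[m]
    r=cv2.minEnclosingCircle((q[:,:2]*1000).astype(np.float32)); print(nm,len(q),r,lane("cyl",r[0]))
```

```text
[0.5312 0.0264 0.2179]
tub 1826 0.07142433953353891 ((458.4345397949219, 144.39866638183594), 51.89169692993164) [-88.4  -2.8] plane tilt [0.03  0.008 0.056]
padold 1331 ((468.79656982421875, 37.88634490966797), (49.50274658203125, 34.79338455200195), 87.8570327758789) [-72.8   1.4]
padnew 1709 ((540.1620483398438, 33.73499298095703), (49.20512390136719, 40.04725646972656), 86.9013671875) [-1.3  0.9]
cylold 86 ((465.7137451171875, -76.88121032714844), 12.484335899353027) [-70.1  -3.3]
cylnew 685 ((493.8357849121094, -73.46795654296875), 17.20047950744629) [-42.2   1.5]
```

View pics/w17.png

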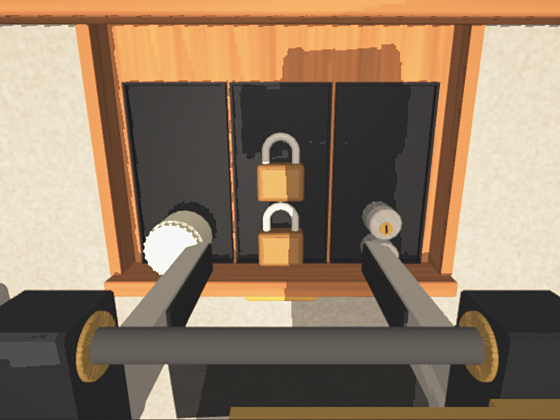

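>>> send_rows([
  [[-10,1,0,0],[-20,1,0,0],[-30,2,0,0],[-30,2,0,0],[-20,1,0,0],[-10,0,0,0],[0,0,0,0],[0,0,0,0]],
])

```text
time_s: 40.7
ee_pos: [0.412, 0.0331, 0.2187]
eef_rot: [-3.085, 1.57, 0.006]
force: [0.2, 0.1, -0.7]
grip_width: 0.0838
```

Run:
```python
from h import *
im,D,T=shot("w18"); print(T.round(4)[:3,3])
C=cloud("wrist",D,T); hsv=cv2.cvtColor(im,cv2.COLOR_BGR2HSV)
m=(C[...,1]>.10)&(C[...,1]<.19)&(C[...,0]>.445)&(C[...,0]<.53)&(C[...,2]>.0685)&(C[...,2]<.075)&(hsv[...,1]<90)
q=C[m]; r=cv2.minEnclosingCircle((q[:,:2]*1000).astype(np.float32)); print("tub",len(q),np.median(q[:,2]),r,lane("tub",r[0]),"plane",np.linalg.lstsq(np.c_[q[:,:2],np.ones(len(q))],q[:,2],rcond=None)[0].round(3))
for nm,x0,x1 in (("padold",.445,.495),("padnew",.505,.6)):
    m=(hsv[...,0]<25)&(hsv[...,1]>70)&(abs(C[...,2]-.041)<.0035)&(abs(C[...,1]-.037)<.032)&(C[...,0]>x0)&(C[...,0]<x1); q=C[m]
    r=cv2.minAreaRect((q[:,:2]*1000).astype(np.float32)); print(nm,len(q),r,lane("pad",r[0]))
for nm,x in (("cylold",.457),("cylnew",.494)):
    m=(abs(C[...,0]-x)<.0195)&(abs(C[...,1]+.073)<.022)&(C[...,2]>.0505)&(C[...,2]<.06)&((hsv[...,1]<80)|(C[...,0]>.46)); q=C[m]
    r=cv2.minEnclosingCircle((q[:,:2]*1000).astype(np.float32)); print(nm,len(q),r,lane("cyl",r[0]))
for n in("scene","side"):
    a,_=ctrl.camera(n); cv2.imwrite(f"pics/{n}1.png",a[:,:,::-1])
```

```text
[0.412  0.0331 0.2187]
tub 2954 0.0714684180571204 ((481.01458740234375, 146.73776245117188), 29.275833129882812) [-66.    0.7] plane [-0.002  0.003  0.072]
padold 1896 ((465.68670654296875, 37.899017333984375), (49.67716979980469, 39.38840866088867), 87.18342590332031) [-75.9   1.3]
padnew 2195 ((539.6279296875, 34.06744384765625), (49.15987014770508, 39.858970642089844), 87.67081451416016) [-1.8  1.2]
cylold 786 ((456.8318176269531, -71.54979705810547), 16.978851318359375) [-79.2   1.6]
cylnew 1028 ((493.8573913574219, -73.57928466796875), 16.97532081604004) [-42.2   1.4]
```

View pics/w18.png

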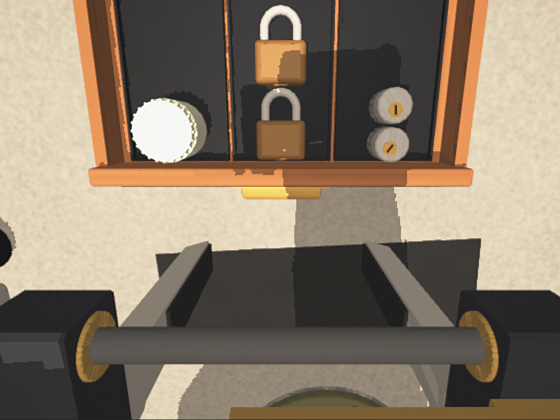

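View pics/side1.png

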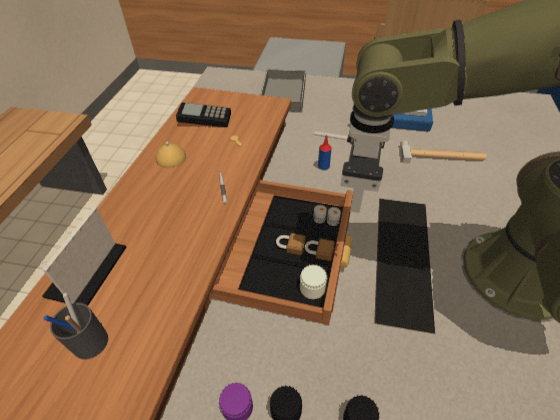

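View pics/scene1.png

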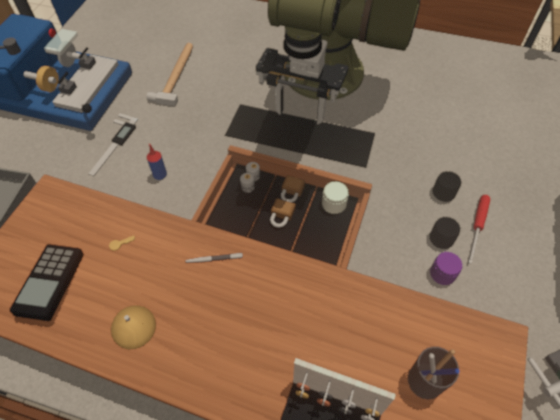

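Run:
```python
from station import ctrl
print(ctrl.hand_in()); print(ctrl.get_obs()["time_s"])
```

```text
the job is handed in; nothing more can be done
None
the job is handed in; nothing more can be done
```

I handed the job in at about 41 s. The old padlock and old cylinder are at the front of their lanes, the new ones are close behind them, and the white tub stands at the front of the empty lane.

Final wrist camera measurements in lane coordinates (inner front wall at -97 mm; y is distance off the lane's middle line):

| Piece | x (mm) | y (mm) | Gap |
|---|---|---|---|
| Old padlock (body middle) | -75.9 | 1.3 | about 1 mm to the front wall |
| New padlock (body middle) | -1.8 | 1.2 | about 2 mm behind the old one |
| Old cylinder | -79.2 | 1.6 | about 1 mm to the front wall |
| New cylinder | -42.2 | 1.4 | about 3 mm behind the old one |
| White tub (level, upright) | -66.0 | 0.7 | about 1 mm to the front wall |

- **Padlocks:** both lie flat and lengthwise, with the shackles to the back.
- **Setting down:** I lowered each piece until the measured force showed it resting on the tray floor, then opened the gripper. The old padlock probably brushed the front wall with about 5 N as it came down.
- **Bystanders:** the oil bottle and the punch look unmoved in the last scene and side pictures.
- **Checks that disagreed:** the first depth readings of the old pieces at the front came out several mm off because the wooden front board, the side edges of the pieces or the fingers got into the reading. A clear view afterwards settled them. The y values could be 1–2 mm off, the stated limit of the camera calibration.

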